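# Swing the bench vise round and lock its swivel with the pin

## Robot

A 6-joint arm with a two-finger parallel gripper is mounted at the origin on the work surface. World frame = base frame: x ahead of the robot, y to its left, z up, the work surface at z = 0. Lengths are in mm, angles in rad, forces in N, time in s.
With the tool pointing down it reaches from about 300 to 775 mm from the base axis. Payload 14.6 kg.
Tool frame: the origin (TCP) lies midway between the tips of the shut fingers; the grasp point (between the pads) lies 19 mm behind it; z points along the fingers, y is the direction in which the jaws open and shut (so a half turn about z gives the same grasp; the last joint's range is limited). The gripper opens to 94 mm and grips with 3 to 60 N. Pads are 16 mm wide; open, the fingers measure 119 mm over their backs; the gripper's body (75 mm by 177 mm) begins 78 mm behind the grasp point.
Start: joints at [1.046, 0.3, 1.521, -0, 1.321, -0.067], TCP at [243.083, 493.356, 205.446] pointing down, gripper open.
Joint ranges: [-3.03, 3.03], [-0.79, 2.21], [0.23, 2.52], [-1.04, 4.18], [0, 3.07], [-2.55, 2.55]. Speed limits (rad/s): [2.22, 2.22, 2.57, 3.14, 3.14, 3.14].

## Interface

Orientations are given as [roll, pitch, yaw] about the fixed x, y, z axes, in that order (R = Rz(yaw) Ry(pitch) Rx(roll)).
In Python, from cell import read_state, camera, get_calibration, sign_off gives the robot as it stands.
- The arm moves only by the tool carry_out, never from a script. Its argument "series" is a list of rows, each an object with "delta_pos": the shift along the world's x, y, z in mm, a list of three; "turn": the turn, a rotation vector about the world's x, y, z in rad, a list of three; "hand": the opening, from 0 (shut) to 1 (fully open). A call has 1 to 8 rows; each row is the pose to reach, as a shift and turn from the pose commanded when the call began; what a row does not reach only later rows make up. A row lasts 1/8 s, in which the tool goes at most 62.5 mm and 10.7 degrees, less where a joint would pass 70% of its speed; a pose out of reach is approached as far as the arm can. A call with a gripper value outside its range is refused whole. The fingers move at their own pace and stop on an object; "squeeze" is the grip in N (left out, the last holds). Time passes only in rows, so rows that repeat a pose let the fingers close. It gives the time, the measured TCP pose, the force and the opening at its end, in the units of the state.
- read_state(): the state, without advancing time (a new reading comes with each control period).
- camera(name): name is "scene" or "top" or "wrist"; returns the picture (384x512x3 uint8, red, green, blue); there is no depth.
- get_calibration(name): a dict with "intrinsics" (3x3 intrinsics, pixels), "k1" (the pictures are not rectified: a ray, as slopes to the right and down, at radius r is drawn at 1 + k1 r^2 times it, then the intrinsics apply), "pose" (4x4, takes a point from camera to world coordinates). Camera axes: x right, y down, z forward; pixel columns grow to the right and rows downward; lengths in mm; the calibration is good to about 2 mm. A picture is of the moment at which its call begins: read the wrist's pose just before it. get_calibration takes no time and is no camera call; for the wrist camera it gives the pose at the moment of the call.
- sign_off(): hands the job in, once; it reports no verdict.
The state is a dict: "clock": time; "joints": joint angles; "qd": joint speeds; "effort": joint torques, N m; "eef_pos": TCP position; "eef_rot": TCP orientation; "wrist_force": force on the tool from outside, world axes, zero at the start; "moment": the same for the moment, N m; "finger_gap": finger opening in mm.
Only numpy, scipy, OpenCV 4.12 (cv2) and the standard library are available. Lean on these libraries where they do the work, as an engineer would, in place of code of your own. Each camera call takes 0.05 s, during which the arm holds its last target.

## Task

Swing the blue bench vise clockwise (seen from above) on its swivel towards the yellow bench mark until its red-headed lock pin stands over the hole in the plate underneath, feeling for the hole, then push the pin down through it until it is fully home. Leave the other things on the bench where they are, and let go at the end.

Things in the scene. Friction and masses are not known exactly. Their poses are not given: they have to be found in the camera images.
- swivel_base: Fixed swivel of the vise. Origin: on the bench (z = 0) on the vertical swivel axis; x points from the axis along the yellow bench mark. Round it a square aluminium plate (220 x 220 x 20 mm, top 20 mm above the bench) is bolted down, with one through hole, 14 mm in diameter, 90 mm from the axis, near the yellow mark and visible until the vise's ear covers it.
- yellow_mark (a point): Centre of a yellow line (55 x 8 mm) painted on the bench, 165 mm from the swivel axis, pointing at the axis. It shows only roughly where the plate's hole is: the plate was bolted down by eye, so seen from the axis the hole lies up to 0.08 rad (7 mm along the arc) to either side of this line.
- vise (a joint): Swivel angle of the blue vise, rad, counter-clockwise positive from above: the pin's direction from the swivel axis is swivel_base's x axis turned by this. Starts at 0.6 to 1.1 (turn it clockwise), stops at -0.35 and 1.35. Stays where left (friction 0.35 N m, about 4 N at the pin). Vise top 112 mm above the bench; its swing stays within 120 mm of the axis.
- vise_boss (a point): Centre of the top of the dark steel boss (34 mm in diameter) that carries the upright lock pin: 90 mm from the swivel axis, 50 mm above the bench. It stands on the vise's ear, 36 mm wide, top 36 mm above the bench, reaching 103 mm from the axis. The vise's body stays 33 mm from the axis on this side, its foot (top 36 mm) 55 mm.
- lock_pin (a joint): How far the pin is pushed down, m: 0 raised (start), 0.020 home, head on the boss. Friction (2.5 N) holds it where left; it never drops by itself. Raised, its tip is 3 mm above the plate; off the hole the plate stops it at about 0.003. Pin 12 mm in diameter, tip chamfered by 2 mm: it goes in within roughly 1 to 2.5 mm of the hole's centre and then holds the vise.
- pin_head (a point): Centre of the flat top of the pin's red head (26 mm in diameter, 16 mm high): 86 mm above the bench when raised, 66 mm when home. Under the head the bare 12 mm stem shows down to the boss (20 mm when raised). The head or boss may be pushed sideways to swing the vise.
- spray_can: Bystander: aerosol can, 52 mm in diameter, 150 mm high, standing. Origin: centre of its underside.
- drill_block: Bystander: wooden drilling block 70 x 120 x 30 mm. Origin: centre of its underside.
- parts_cup: Bystander: open steel cup, 72 mm in diameter, 60 mm high, standing. Origin: centre of its underside.
- spanner: Bystander: steel spanner about 170 mm long lying flat along its x axis. Origin: near its middle, on the bench.

How it is judged (in metres and radians):
On the way, in this order (a step that is already met when the one before it is completed fails the run):
1. the vise is swung round near the mark with the pin still up (value of joint vise below 0.17 rad and value of joint lock_pin below 0.01 m).
2. the pin is through the hole and fully home (value of joint lock_pin above 0.018 m), for 0.2 s.
At the end, for the whole second after the job is handed in: The lock pin is at least 18 of its 20 mm down (through the plate's hole), the vise is within 0.17 rad of the yellow mark and at rest (value of joint lock_pin above 0.018 m and value of joint vise between -0.17 and 0.17 rad and velocity of joint vise between -0.02 and 0.02 rad/s); the robot touches nothing.
It fails at once if a bystander is moved by more than 20 mm (distance of any of spray_can, drill_block, parts_cup, spanner from where it was at the start of the episode above 0.02 m).
It also fails if it takes over 72 s, if anything falls off the work surface, if the arm or the gripper's body presses on something with over 40 N, if the wrist force passes 120 N, or if a joint passes its speed limit or range.

## Working session

There is one attempt and no reset: what is moved stays moved. The work goes in short steps, Python scripts to look and compute and a tool call to move; the robot and the scene stay as the last step left them, time stands still between calls to the robot, and variables do not carry over. Pictures are saved under pics/ and viewed, and the job is handed in when it is done.

Besides the shell and the picture viewer there is one more tool, called after "Request:" by a JSON object that holds its "op" and its "data", one argument or row to a line. carry_out: Moves the arm, as the interface text tells. Its arguments: {"type":"object","properties":{"series":{"type":"array"},"squeeze":{"type":"number"}},"required":["series"]}

```bash
mkdir -p pics; ls; cat > h.py <<'E'
import numpy as np, cv2
from cell import read_state, camera, get_calibration, sign_off
def snap(n,f):
    im=camera(n); cv2.imwrite('pics/'+f,im[:,:,::-1]); return im
def ray(c,u,v):
    K=np.array(c['intrinsics']);T=np.array(c['pose']);k=c['k1']
    d=np.linalg.inv(K)@[u,v,1]; x=d[:2].copy()
    for _ in range(30): x=d[:2]/(1+k*(x@x))
    return T[:3,3],T[:3,:3]@np.array([x[0],x[1],1])
def pt(c,u,v,z):
    o,d=ray(c,u,v); return o+d*(z-o[2])/d[2]
def proj(c,p):
    K=np.array(c['intrinsics']);T=np.array(c['pose'])
    q=T[:3,:3].T@(np.array(p)-T[:3,3]); x=q[:2]/q[2]; x=x*(1+c['k1']*(x@x))
    return (K@[x[0],x[1],1])[:2]
E
python3 - <<'E'
from h import *
s=read_state();print(s)
for n in ['scene','top']: snap(n,n+'0.png'); print(n,get_calibration(n))
E
```

```text
pics
{'clock': 0.0, 'joints': array([ 1.04638932e+00,  3.00484723e-01,  1.52158444e+00, -2.91212270e-06,
        1.32070608e+00, -6.66527336e-02]), 'qd': array([ 0.0011506 ,  0.00071279, -0.00119275,  0.00138716, -0.0007625 ,
        0.00101237]), 'effort': array([-1.37037121e-03, -5.31809485e+01, -3.52743173e+01,  7.07437587e-02,
        2.44183384e-02, -1.60542487e-05]), 'eef_pos': array([242.95968629, 493.13031676, 204.8774386 ]), 'eef_rot': array([-3.14041249e+00, -7.59505244e-05,  2.68383906e+00]), 'wrist_force': array([1.27494459, 1.15911082, 0.62728639]), 'moment': array([ 0.03271705, -0.00150729, -0.01831613]), 'finger_gap': 93.93554730075492}
scene {'intrinsics': array([[394.76796142,   0.        , 253.47721846],
       [  0.        , 394.76796142, 192.1054553 ],
       [  0.        ,   0.        ,   1.        ]]), 'k1': -0.06455396883730923, 'pose': array([[-5.03029028e-01,  7.12773745e-01, -4.88789715e-01,
         1.02006117e+03],
       [ 8.64167499e-01,  4.23494624e-01, -2.71784541e-01,
         2.83206578e+02],
       [ 1.32789318e-02, -5.59111699e-01, -8.28985994e-01,
         8.34828567e+02],
       [ 0.00000000e+00,  0.00000000e+00,  0.00000000e+00,
         1.00000000e+00]])}
top {'intrinsics': array([[463.87438365,   0.        , 253.32008456],
       [  0.        , 463.87438365, 200.84073384],
       [  0.        ,   0.        ,   1.        ]]), 'k1': -0.16612280691737427, 'pose': array([[-1.90859721e-02, -9.90281185e-01,  1.37763932e-01,
         4.33362803e+02],
       [-9.99626779e-01,  1.62066572e-02, -2.19919756e-02,
         4.42388534e+01],
       [ 1.95455468e-02, -1.38132254e-01, -9.90220911e-01,
         1.20564374e+03],
       [ 0.00000000e+00,  0.00000000e+00,  0.00000000e+00,
         1.00000000e+00]])}
```

View pics/scene0.png

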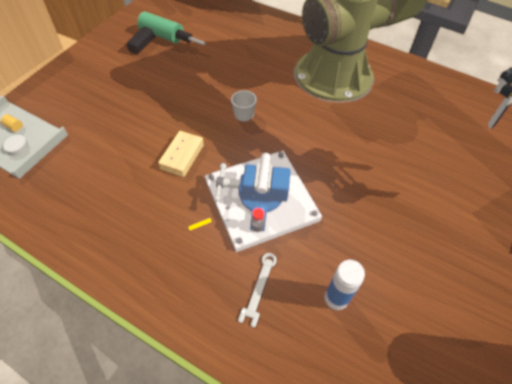

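View pics/top0.png

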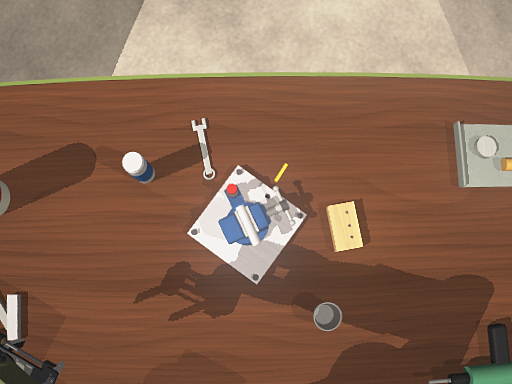

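```bash
python3 - <<'E'
import cv2
a=cv2.imread('pics/top0.png')[150:300,170:320]; cv2.imwrite('pics/t0c.png',cv2.resize(a,(600,600),interpolation=cv2.INTER_CUBIC))
a=cv2.imread('pics/scene0.png')[145:255,180:330]; cv2.imwrite('pics/s0c.png',cv2.resize(a,(750,550),interpolation=cv2.INTER_CUBIC))
E
```

```text
(no output)
```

View pics/t0c.png

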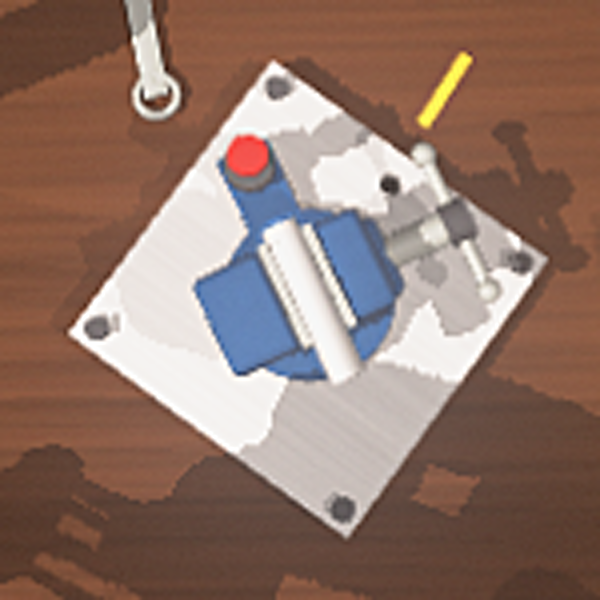

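View pics/s0c.png

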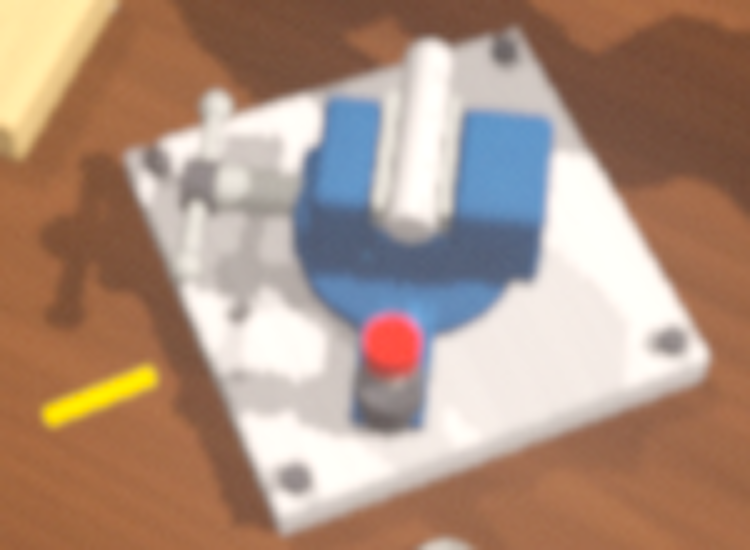

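```bash
python3 - <<'E'
from h import *
c=get_calibration('top')
f=lambda u,v,z:pt(c,170+u/4-.4,150+v/4-.4,z)
C=[f(*p,20) for p in [(275,60),(550,260),(348,538),(70,330)]]
for p in C: print(p.round(1))
A=np.mean(C,0);print('axis',A, [np.linalg.norm(C[i]-C[i-1]) for i in range(4)])
# bolts
B=[f(*p,20) for p in [(278,87),(520,262),(343,508),(97,326)]];print('bolts',np.mean(B,0))
m=f(446,90,0);h=f(390,185,20);p=f(248,156,86)
for n,q in zip('mark hole pin'.split(),(m,h,p)):
    d=(q-A)[:2];print(n,q.round(1),np.linalg.norm(d).round(1),np.arctan2(d[1],d[0]).round(3))
print('ends',f(470,56,0),f(425,126,0))
c=get_calibration('scene')
g=lambda u,v,z:pt(c,180+u/5-.4,145+v/5-.4,z)
print('s hole',g(238,312,20),'pin',g(393,345,86),'mark',g(100,396,0))
B=[g(*p,20) for p in [(505,50),(668,342),(295,478),(157,160)]];print('bolts',np.mean(B,0))
c=get_calibration('top')
print('can',pt(c,133,160,150),pt(c,145,176,20),'spanner',pt(c,209,174,0),pt(c,200,124,0),'block',pt(c,345,226,30),'cup',pt(c,328,316,60))
E
```

```text
[694.5  55.2  20. ]
[ 560.2 -120.3   20. ]
[385.4  13.7  20. ]
[520.3 189.   20. ]
axis [540.07805306  34.38824637  20.        ] [np.float64(219.68035643425483), np.float64(220.98372966350982), np.float64(220.23256023414288), np.float64(221.25112827679052)]
bolts [540.66225345  35.20311008  20.        ]
mark [676.9 -57.7   0. ] 164.9 -0.593
hole [610.8 -18.   20. ] 88.0 -0.638
pin [620.2  71.9  86. ] 88.5 0.438
ends [699.7620422  -74.43170988   0.        ] [652.82853885 -43.13483761   0.        ]
s hole [609.86640487 -16.82827543  20.        ] pin [622.68068857  75.46621225  86.        ] mark [674.30837165 -56.02003188   0.        ]
bolts [535.81936562  35.16362246  20.        ]
can [681.52642313 301.11202462 150.        ] [668.50207381 299.83138179  20.        ] spanner [674.72911795 133.39891257   0.        ] [812.85323868 157.40954914   0.        ] block [ 527.84237099 -216.09199664   30.        ] cup [ 304.49777783 -159.01353746   60.        ]
```

Request:
{"op": "carry_out", "data": {
  "series": [
    {"delta_pos": [378, -420, 0], "turn": [0, 0, 0.9], "hand": 1},
    {"delta_pos": [378, -420, 0], "turn": [0, 0, 0.9], "hand": 1},
    {"delta_pos": [378, -420, 0], "turn": [0, 0, 0.9], "hand": 1},
    {"delta_pos": [378, -420, 0], "turn": [0, 0, 0.9], "hand": 1},
    {"delta_pos": [378, -420, 0], "turn": [0, 0, 0.9], "hand": 1},
    {"delta_pos": [378, -420, 0], "turn": [0, 0, 0.9], "hand": 1},
    {"delta_pos": [378, -420, 0], "turn": [0, 0, 0.9], "hand": 1},
    {"delta_pos": [378, -420, 0], "turn": [0, 0, 0.9], "hand": 1}
  ],
  "squeeze": 15
}}

```text
clock: 1.1
eef_pos: [557.7, 143.9, 205.3]
eef_rot: [3.141, -0.0, -2.699]
wrist_force: [1.0, 1.2, -0.1]
finger_gap: 94.0
```

Request:
{"op": "carry_out", "data": {
  "series": [
    {"delta_pos": [60, -68, 0], "turn": [0, 0, 0], "hand": 1},
    {"delta_pos": [60, -68, 0], "turn": [0, 0, 0], "hand": 1},
    {"delta_pos": [60, -68, 0], "turn": [0, 0, 0], "hand": 1}
  ]
}}

```text
clock: 1.48
eef_pos: [617.1, 76.1, 204.4]
eef_rot: [3.141, -0.001, -2.702]
wrist_force: [-0.9, 0.6, 0.3]
finger_gap: 94.0
```

```bash
python3 - <<'E'
from h import *
s=read_state();print(s['clock'],s['eef_pos'],s['eef_rot'],s['wrist_force']);c=get_calibration('wrist');print(c);a=snap('wrist','w0.png')
print(proj(c,[621.5,73,86]),proj(c,[610.5,-18,20]))
E
```

```text
1.475 [617.10262702  76.1116667  204.43280204] [ 3.14112594e+00 -1.36755068e-03 -2.70181002e+00] [-0.88565429  0.61909831  0.27940629]
{'intrinsics': array([[334.97005485,   0.        , 253.14464379],
       [  0.        , 334.97005485, 192.43238354],
       [  0.        ,   0.        ,   1.        ]]), 'k1': -0.005173109422453017, 'pose': array([[-4.25839114e-01,  8.68043910e-01,  2.55266173e-01,
         5.42130107e+02],
       [ 9.04797985e-01,  4.08941307e-01,  1.18775477e-01,
         4.05271537e+01],
       [-1.28655300e-03,  2.81543563e-01, -9.59547584e-01,
         3.83328957e+02],
       [ 0.00000000e+00,  0.00000000e+00,  0.00000000e+00,
         1.00000000e+00]])}
[248.77654147 190.770613  ] [177.06642278 130.08080247]
```

View pics/w0.png

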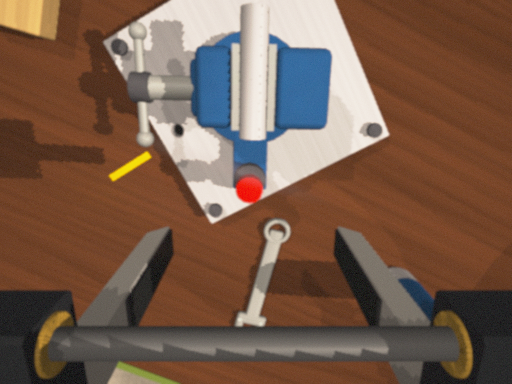

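```bash
python3 - <<'E'
from h import *
a=cv2.imread('pics/w0.png');b=cv2.resize(a[90:225,90:285],(780,540),interpolation=cv2.INTER_CUBIC);cv2.imwrite('pics/w0c.png',b)
c=get_calibration('wrist')
hsv=cv2.cvtColor(a,cv2.COLOR_BGR2HSV)
m=((hsv[...,1]>170)&((hsv[...,0]<6)|(hsv[...,0]>174))&(hsv[...,2]>150)).astype('u1')
n,l,st,ce=cv2.connectedComponentsWithStats(m);i=1+st[1:,4].argmax();print(st[i],ce[i],pt(c,*ce[i],84))
g=cv2.cvtColor(a,cv2.COLOR_BGR2GRAY)[120:142,168:190];ys,xs=np.nonzero(g<90);u,v=xs.mean()+168,ys.mean()+120;print(u,v,len(xs),pt(c,u,v,20))
m=((hsv[...,0]>24)&(hsv[...,0]<34)&(hsv[...,1]>180)&(hsv[...,2]>150)).astype('u1')
n,l,st,ce=cv2.connectedComponentsWithStats(m);i=1+st[1:,4].argmax();print(st[i],ce[i],pt(c,*ce[i],0))
E
```

```text
[236 178  26  25 522] [248.96934866 189.3908046 ] [620.21050588  74.11113314  84.        ]
178.34246575342465 129.63013698630138 73 [609.03649787 -15.7164304   20.        ]
[110 152  40  28 272] [129.80882353 165.73529412] [675.72565282 -54.74021979   0.        ]
```

View pics/w0c.png

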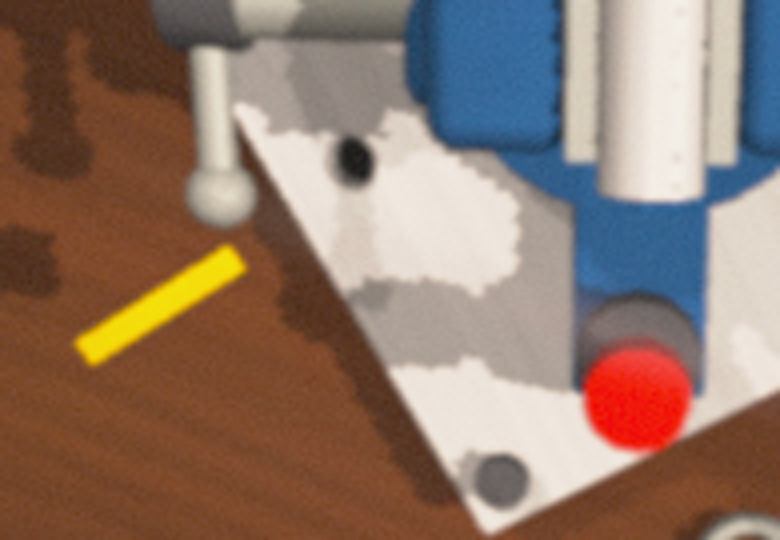

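Request:
{"op": "carry_out", "data": {
  "series": [
    {"delta_pos": [1, -1, -50], "turn": [0, 0, 0], "hand": 1},
    {"delta_pos": [1, -1, -90], "turn": [0, 0, 0], "hand": 1},
    {"delta_pos": [1, -1, -110], "turn": [0, 0, 0], "hand": 1},
    {"delta_pos": [1, -1, -110], "turn": [0, 0, 0], "hand": 1},
    {"delta_pos": [1, -1, -110], "turn": [0, 0, 0], "hand": 1}
  ]
}}

```text
clock: 2.15
eef_pos: [617.8, 77.4, 96.8]
eef_rot: [-3.141, 0.001, -2.699]
wrist_force: [0.0, -0.3, -0.0]
finger_gap: 93.7
```

```bash
python3 - <<'E'
from h import *
for i in range(3):
    s=read_state();print(s['clock'],s['eef_pos'])
    snap('wrist',f'w1_{i}.png')
E
```

```text
2.15 [617.84974327  77.35023499  96.83355462]
2.2 [618.01879844  77.18817957  96.96282264]
2.25 [618.02234902  77.05778308  96.87535433]
```

View pics/w1_2.png

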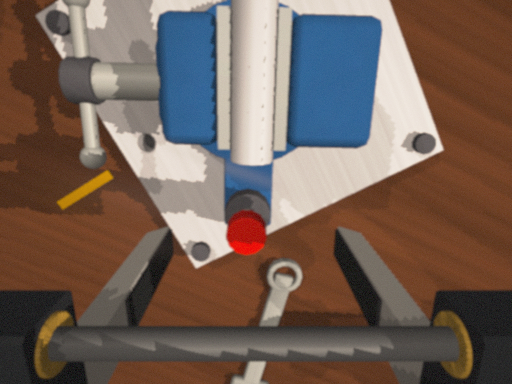

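```bash
python3 - <<'E'
from h import *
a=cv2.imread('pics/w1_2.png')
c=get_calibration('wrist')
hsv=cv2.cvtColor(a,cv2.COLOR_BGR2HSV)
m=((hsv[...,1]>170)&((hsv[...,0]<6)|(hsv[...,0]>174))&(hsv[...,2]>210)).astype('u1')
n,l,st,ce=cv2.connectedComponentsWithStats(m);i=1+st[1:,4].argmax();print(st[i],ce[i],pt(c,246.5,232,84),pt(c,148,143,20))
E
```

```text
[229 241  35  14 304] [245.84210526 247.13157895] [618.82210048  72.17602462  84.        ] [610.11363912 -16.32814622  20.        ]
```

Request:
{"op": "carry_out", "data": {
  "series": [
    {"delta_pos": [2, -4, 0], "turn": [0, 0, 0], "hand": 1},
    {"delta_pos": [2, -4, -25], "turn": [0, 0, 0], "hand": 1},
    {"delta_pos": [2, -4, -25], "turn": [0, 0, 0], "hand": 1},
    {"delta_pos": [2, -4, -25], "turn": [0, 0, 0], "hand": 0.2},
    {"delta_pos": [2, -4, -25], "turn": [0, 0, 0], "hand": 0.2},
    {"delta_pos": [2, -4, -25], "turn": [0, 0, 0], "hand": 0.2},
    {"delta_pos": [2, -4, -25], "turn": [0, 0, 0], "hand": 0.2},
    {"delta_pos": [2, -4, -25], "turn": [0, 0, 0], "hand": 0.2}
  ],
  "squeeze": 15
}}

```text
clock: 3.3
eef_pos: [619.7, 72.6, 70.6]
eef_rot: [-3.142, 0.0, -2.699]
wrist_force: [-0.5, 0.5, -0.6]
finger_gap: 47.1
```

Request:
{"op": "carry_out", "data": {
  "series": [
    {"delta_pos": [0, 0, 0], "turn": [0, 0, 0], "hand": 0.2},
    {"delta_pos": [0, 0, 0], "turn": [0, 0, 0], "hand": 0.2},
    {"delta_pos": [0, 0, 0], "turn": [0, 0, 0], "hand": 0.2},
    {"delta_pos": [0, 0, 0], "turn": [0, 0, 0], "hand": 0.2},
    {"delta_pos": [0, 0, 0], "turn": [0, 0, 0], "hand": 0.2}
  ],
  "squeeze": 15
}}

```text
clock: 3.92
eef_pos: [619.6, 72.7, 70.4]
eef_rot: [3.141, -0.0, -2.699]
wrist_force: [-0.1, 1.4, 0.4]
finger_gap: 25.2
```

```bash
python3 - <<'E'
import numpy as np
c=np.array([537.9,36]);d=np.array([619.7,72.7])-c
r=lambda a:np.array([[np.cos(a),-np.sin(a)],[np.sin(a),np.cos(a)]])
prev=d
for a in np.arange(1,9)*-.0625: print(round(a,4),(r(a)@d-d).round(1))
d2=r(-.5)@d
for a in np.arange(1,9)*-.06: print(round(a,4),(r(a)@d2-d2).round(1))
E
```

```text
-0.0625 [ 2.1 -5.2]
-0.125 [  3.9 -10.5]
-0.1875 [  5.4 -15.9]
-0.25 [  6.5 -21.4]
-0.3125 [  7.3 -26.9]
-0.375 [  7.8 -32.5]
-0.4375 [  7.8 -38.1]
-0.5 [  7.6 -43.7]
-0.06 [-0.6 -5.3]
-0.12 [ -1.5 -10.6]
-0.18 [ -2.7 -15.9]
-0.24 [ -4.2 -21. ]
-0.3 [ -6.1 -26.1]
-0.36 [ -8.2 -31. ]
-0.42 [-10.6 -35.8]
-0.48 [-13.3 -40.5]
```

Request:
{"op": "carry_out", "data": {
  "series": [
    {"delta_pos": [2.1, -5.2, 0], "turn": [0, 0, -0.0625], "hand": 0.2},
    {"delta_pos": [3.9, -10.5, 0], "turn": [0, 0, -0.125], "hand": 0.2},
    {"delta_pos": [5.4, -15.9, 0], "turn": [0, 0, -0.1875], "hand": 0.2},
    {"delta_pos": [6.5, -21.4, 0], "turn": [0, 0, -0.25], "hand": 0.2},
    {"delta_pos": [7.3, -26.9, 0], "turn": [0, 0, -0.3125], "hand": 0.2},
    {"delta_pos": [7.8, -32.5, 0], "turn": [0, 0, -0.375], "hand": 0.2},
    {"delta_pos": [7.8, -38.1, 0], "turn": [0, 0, -0.4375], "hand": 0.2},
    {"delta_pos": [7.6, -43.7, 0], "turn": [0, 0, -0.5], "hand": 0.2}
  ]
}}

```text
clock: 4.92
eef_pos: [627.0, 29.6, 70.4]
eef_rot: [3.141, -0.001, 3.082]
wrist_force: [-2.7, 5.8, 1.6]
finger_gap: 25.6
```

Request:
{"op": "carry_out", "data": {
  "series": [
    {"delta_pos": [-0.6, -5.3, 0], "turn": [0, 0, -0.06], "hand": 0.2},
    {"delta_pos": [-1.5, -10.6, 0], "turn": [0, 0, -0.12], "hand": 0.2},
    {"delta_pos": [-2.7, -15.9, 0], "turn": [0, 0, -0.18], "hand": 0.2},
    {"delta_pos": [-4.2, -21.0, 0], "turn": [0, 0, -0.24], "hand": 0.2},
    {"delta_pos": [-6.1, -26.1, 0], "turn": [0, 0, -0.3], "hand": 0.2},
    {"delta_pos": [-8.2, -31.0, 0], "turn": [0, 0, -0.36], "hand": 0.2},
    {"delta_pos": [-10.6, -35.8, 0], "turn": [0, 0, -0.42], "hand": 0.2},
    {"delta_pos": [-10.6, -35.8, 0], "turn": [0, 0, -0.42], "hand": 0.2}
  ]
}}

```text
clock: 5.92
eef_pos: [616.0, -6.3, 70.3]
eef_rot: [3.141, -0.002, 2.663]
wrist_force: [-4.6, 5.2, 1.2]
finger_gap: 25.9
```

```bash
python3 - <<'E'
from h import *
s=read_state();print(s['clock'],s['eef_pos'],s['wrist_force'])
a=snap('top','t1.png');cv2.imwrite('pics/t1c.png',cv2.resize(a[140:290,170:320,::-1],(600,600),interpolation=cv2.INTER_CUBIC))
a=snap('scene','s1.png');cv2.imwrite('pics/s1c.png',cv2.resize(a[145:255,180:330,::-1],(750,550),interpolation=cv2.INTER_CUBIC))
E
```

```text
5.925 [615.98078548  -6.34291045  70.33205473] [-4.64645575  5.20152016  1.23630535]
```

View pics/s1c.png

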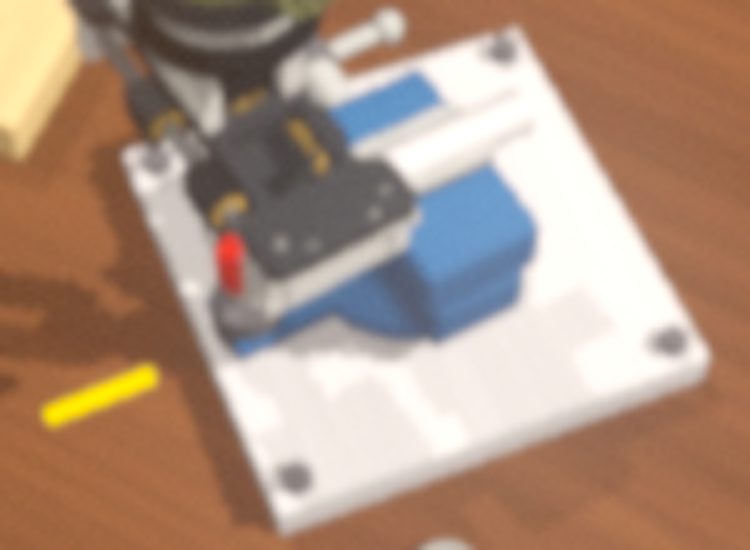

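Request:
{"op": "carry_out", "data": {
  "series": [
    {"delta_pos": [0, 0, -1.5], "turn": [0, 0, 0], "hand": 0.2},
    {"delta_pos": [0, 0, -2.5], "turn": [0, 0, 0], "hand": 0.2},
    {"delta_pos": [0, 0, -2.5], "turn": [0, 0, 0], "hand": 0.2}
  ],
  "squeeze": 20
}}

```text
clock: 6.4
eef_pos: [615.9, -6.3, 67.6]
eef_rot: [-3.141, -0.002, 2.664]
wrist_force: [-4.1, 4.2, -0.1]
finger_gap: 25.6
```

Request:
{"op": "carry_out", "data": {
  "series": [
    {"delta_pos": [0, 0, -1], "turn": [0, 0, 0], "hand": 0.2},
    {"delta_pos": [0, 0, -1], "turn": [0, 0, 0], "hand": 0.2},
    {"delta_pos": [0, 0, -1], "turn": [0, 0, 0], "hand": 0.2}
  ]
}}

```text
clock: 6.78
eef_pos: [616.0, -6.3, 67.3]
eef_rot: [-3.142, -0.002, 2.664]
wrist_force: [-7.6, 4.3, 5.9]
finger_gap: 26.0
```

Request:
{"op": "carry_out", "data": {
  "series": [
    {"delta_pos": [-0.8, -1.6, 0], "turn": [0, 0, -0.02], "hand": 0.2},
    {"delta_pos": [-1.7, -3.1, -0.3], "turn": [0, 0, -0.04], "hand": 0.2},
    {"delta_pos": [-2.6, -4.6, -0.3], "turn": [0, 0, -0.06], "hand": 0.2},
    {"delta_pos": [-3.6, -6.1, -0.3], "turn": [0, 0, -0.08], "hand": 0.2},
    {"delta_pos": [-4.1, -6.9, -0.3], "turn": [0, 0, -0.09], "hand": 0.2},
    {"delta_pos": [-4.1, -6.9, -0.3], "turn": [0, 0, -0.09], "hand": 0.2}
  ]
}}

```text
clock: 7.52
eef_pos: [612.4, -12.3, 67.2]
eef_rot: [3.14, -0.001, 2.574]
wrist_force: [-3.3, 10.1, 5.9]
finger_gap: 25.4
```

Request:
{"op": "carry_out", "data": {
  "series": [
    {"delta_pos": [-0.6, -0.8, -0.3], "turn": [0, 0, -0.01], "hand": 0.2},
    {"delta_pos": [-1.1, -1.6, -0.3], "turn": [0, 0, -0.02], "hand": 0.2},
    {"delta_pos": [-1.1, -1.6, -0.3], "turn": [0, 0, -0.02], "hand": 0.2}
  ]
}}

```text
clock: 7.9
eef_pos: [611.1, -14.1, 66.6]
eef_rot: [3.141, -0.002, 2.554]
wrist_force: [-3.4, 9.1, 4.0]
finger_gap: 25.3
```

Request:
{"op": "carry_out", "data": {
  "series": [
    {"delta_pos": [-0.3, -0.4, 0], "turn": [0, 0, -0.005], "hand": 0.2},
    {"delta_pos": [-0.6, -0.8, 0], "turn": [0, 0, -0.01], "hand": 0.2},
    {"delta_pos": [-0.6, -0.8, 0], "turn": [0, 0, -0.01], "hand": 0.2}
  ]
}}

```text
clock: 8.28
eef_pos: [610.4, -14.9, 66.3]
eef_rot: [3.141, -0.002, 2.544]
wrist_force: [-3.3, 8.9, 2.1]
finger_gap: 25.2
```

Request:
{"op": "carry_out", "data": {
  "series": [
    {"delta_pos": [-0.3, -0.4, 0], "turn": [0, 0, -0.005], "hand": 0.2},
    {"delta_pos": [-0.6, -0.8, 0], "turn": [0, 0, -0.01], "hand": 0.2},
    {"delta_pos": [-0.6, -0.8, 0], "turn": [0, 0, -0.01], "hand": 0.2}
  ]
}}

```text
clock: 8.65
eef_pos: [609.9, -15.7, 66.3]
eef_rot: [3.141, -0.002, 2.534]
wrist_force: [-2.4, 7.9, 2.2]
finger_gap: 25.4
```

Request:
{"op": "carry_out", "data": {
  "series": [
    {"delta_pos": [0, 0, -0.7], "turn": [0, 0, 0], "hand": 0.2},
    {"delta_pos": [0, 0, -1.5], "turn": [0, 0, 0], "hand": 0.2},
    {"delta_pos": [0, 0, -1.5], "turn": [0, 0, 0], "hand": 0.2}
  ]
}}

```text
clock: 9.02
eef_pos: [609.8, -15.7, 64.6]
eef_rot: [3.141, -0.002, 2.534]
wrist_force: [-2.5, 7.4, 0.7]
finger_gap: 25.3
```

Request:
{"op": "carry_out", "data": {
  "series": [
    {"delta_pos": [0, 0, -2], "turn": [0, 0, 0], "hand": 0.2},
    {"delta_pos": [0, 0, -4], "turn": [0, 0, 0], "hand": 0.2},
    {"delta_pos": [0, 0, -6], "turn": [0, 0, 0], "hand": 0.2},
    {"delta_pos": [0, 0, -8], "turn": [0, 0, 0], "hand": 0.2},
    {"delta_pos": [0, 0, -8], "turn": [0, 0, 0], "hand": 0.2}
  ]
}}

```text
clock: 9.65
eef_pos: [609.8, -15.8, 56.5]
eef_rot: [3.141, -0.002, 2.534]
wrist_force: [-1.2, 7.6, -0.6]
finger_gap: 25.3
```

```bash
python3 - <<'E'
from h import *
a=snap('scene','s2.png');cv2.imwrite('pics/s2c.png',cv2.resize(a[145:255,180:330,::-1],(750,550),interpolation=cv2.INTER_CUBIC))
E
```

```text
(no output)
```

View pics/s2c.png

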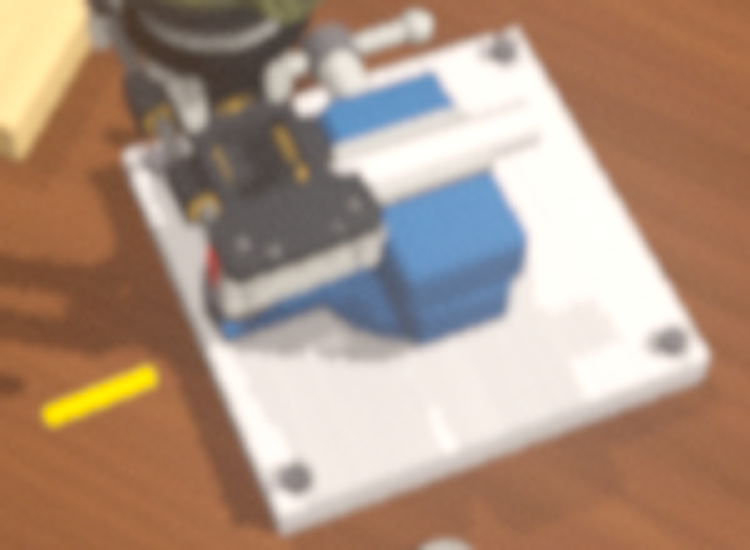

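Request:
{"op": "carry_out", "data": {
  "series": [
    {"delta_pos": [0, 0, 0], "turn": [0, 0, 0], "hand": 0.6},
    {"delta_pos": [0, 0, 0], "turn": [0, 0, 0], "hand": 0.6},
    {"delta_pos": [0, 0, 0], "turn": [0, 0, 0], "hand": 0.6},
    {"delta_pos": [0, 0, 20], "turn": [0, 0, 0], "hand": 0.6},
    {"delta_pos": [0, 0, 45], "turn": [0, 0, 0], "hand": 0.6},
    {"delta_pos": [0, 0, 45], "turn": [0, 0, 0], "hand": 0},
    {"delta_pos": [0, 0, 45], "turn": [0, 0, 0], "hand": 0},
    {"delta_pos": [0, 0, 45], "turn": [0, 0, 0], "hand": 0}
  ]
}}

```text
clock: 10.7
eef_pos: [609.9, -17.0, 101.1]
eef_rot: [-3.141, -0.001, 2.534]
wrist_force: [-0.3, -0.5, -0.4]
finger_gap: 29.6
```

Request:
{"op": "carry_out", "data": {
  "series": [
    {"delta_pos": [0, 0, 0], "turn": [0, 0, 0], "hand": 0},
    {"delta_pos": [0, 0, 0], "turn": [0, 0, 0], "hand": 0},
    {"delta_pos": [0, 0, 0], "turn": [0, 0, 0], "hand": 0},
    {"delta_pos": [0, 0, 0], "turn": [0, 0, 0], "hand": 0},
    {"delta_pos": [0, 0, 0], "turn": [0, 0, 0], "hand": 0}
  ]
}}

```text
clock: 11.32
eef_pos: [610.2, -17.0, 101.9]
eef_rot: [-3.142, -0.0, 2.534]
wrist_force: [-0.2, 0.0, 0.3]
finger_gap: 0.5
```

```bash
python3 - <<'E'
from h import *
print(read_state()['eef_pos'])
a=snap('scene','s3.png');cv2.imwrite('pics/s3c.png',cv2.resize(a[145:255,180:330,::-1],(750,550),interpolation=cv2.INTER_CUBIC))
E
```

```text
[610.2344131  -16.98124556 101.8532734 ]
```

View pics/s3c.png

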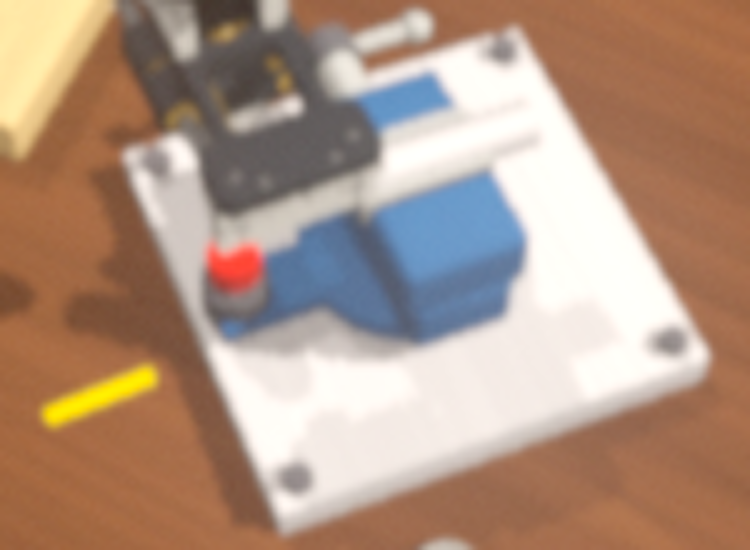

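Request:
{"op": "carry_out", "data": {
  "series": [
    {"delta_pos": [0, 0, -20], "turn": [0, 0, 0], "hand": 0},
    {"delta_pos": [0, 0, -28], "turn": [0, 0, 0], "hand": 0},
    {"delta_pos": [0, 0, -31], "turn": [0, 0, 0], "hand": 0},
    {"delta_pos": [0, 0, -33], "turn": [0, 0, 0], "hand": 0},
    {"delta_pos": [0, 0, -34], "turn": [0, 0, 0], "hand": 0},
    {"delta_pos": [0, 0, -35], "turn": [0, 0, 0], "hand": 0},
    {"delta_pos": [0, 0, -35], "turn": [0, 0, 0], "hand": 0}
  ]
}}

```text
clock: 12.25
eef_pos: [610.3, -17.0, 66.9]
eef_rot: [3.141, 0.0, 2.534]
wrist_force: [-0.1, -0.0, 0.3]
finger_gap: 0.7
```

Request:
{"op": "carry_out", "data": {
  "series": [
    {"delta_pos": [0, 0, -0.5], "turn": [0, 0, 0], "hand": 0},
    {"delta_pos": [0, 0, -1], "turn": [0, 0, 0], "hand": 0},
    {"delta_pos": [0, 0, -1], "turn": [0, 0, 0], "hand": 0}
  ]
}}

```text
clock: 12.62
eef_pos: [610.4, -17.0, 66.3]
eef_rot: [3.141, 0.0, 2.534]
wrist_force: [-1.3, -0.8, 5.2]
finger_gap: 0.5
```

Request:
{"op": "carry_out", "data": {
  "series": [
    {"delta_pos": [0, 0, -0.5], "turn": [0, 0, 0], "hand": 0},
    {"delta_pos": [0, 0, -1], "turn": [0, 0, 0], "hand": 0},
    {"delta_pos": [0, 0, -1], "turn": [0, 0, 0], "hand": 0}
  ]
}}

```text
clock: 13.0
eef_pos: [610.5, -17.0, 66.1]
eef_rot: [3.141, 0.001, 2.534]
wrist_force: [-5.6, 0.6, 12.4]
finger_gap: 0.4
```

Request:
{"op": "carry_out", "data": {
  "series": [
    {"delta_pos": [0, 0, -0.5], "turn": [0, 0, 0], "hand": 0},
    {"delta_pos": [0, 0, -1], "turn": [0, 0, 0], "hand": 0},
    {"delta_pos": [0, 0, -1], "turn": [0, 0, 0], "hand": 0}
  ]
}}

```text
clock: 13.38
eef_pos: [610.8, -16.8, 66.0]
eef_rot: [3.14, 0.002, 2.534]
wrist_force: [-7.8, 2.1, 20.9]
finger_gap: 0.5
```

Request:
{"op": "carry_out", "data": {
  "series": [
    {"delta_pos": [0, 0, 10], "turn": [0, 0, 0], "hand": 0},
    {"delta_pos": [0, 0, 60], "turn": [0, 0, 0], "hand": 0},
    {"delta_pos": [0, 0, 110], "turn": [0, 0, 0], "hand": 0},
    {"delta_pos": [-60, 0, 130], "turn": [0, 0, 0], "hand": 0},
    {"delta_pos": [-120, 0, 130], "turn": [0, 0, 0], "hand": 0},
    {"delta_pos": [-120, 0, 130], "turn": [0, 0, 0], "hand": 0},
    {"delta_pos": [-120, 0, 130], "turn": [0, 0, 0], "hand": 0}
  ]
}}

```text
clock: 14.25
eef_pos: [490.9, -17.1, 194.5]
eef_rot: [3.141, 0.001, 2.534]
wrist_force: [-0.3, 0.8, -0.0]
finger_gap: 0.6
```

```bash
python3 - <<'E'
from h import *
s=read_state();print(s['clock'],s['eef_pos'],s['wrist_force'])
a=snap('scene','s4.png')[:,:,::-1];A=cv2.resize(a[145:255,180:280],(400,440),interpolation=cv2.INTER_CUBIC)
b=snap('wrist','w4.png')[:,:,::-1];b=cv2.resize(b,(400,300))
cv2.imwrite('pics/c4.png',np.hstack([A,np.vstack([b,np.zeros((140,400,3),'u1')])]))
a=snap('scene','s5.png');snap('top','t5.png')
E
```

```text
14.25 [490.92831224 -17.05029937 194.47785352] [-0.26517473  0.8152581  -0.02337428]
```

View pics/c4.png

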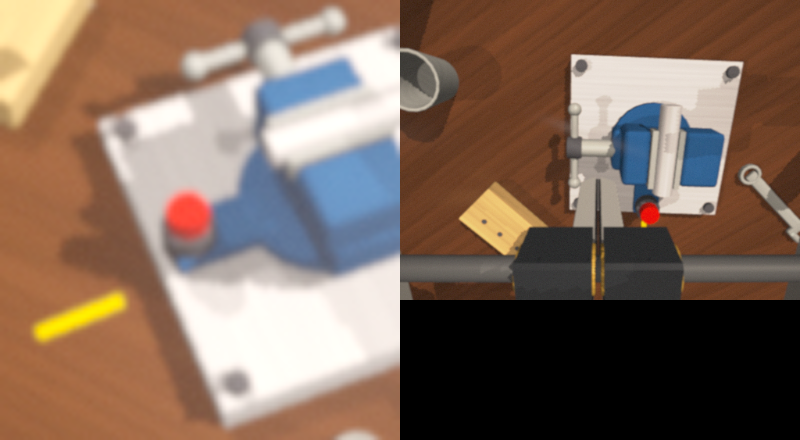

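View pics/s5.png

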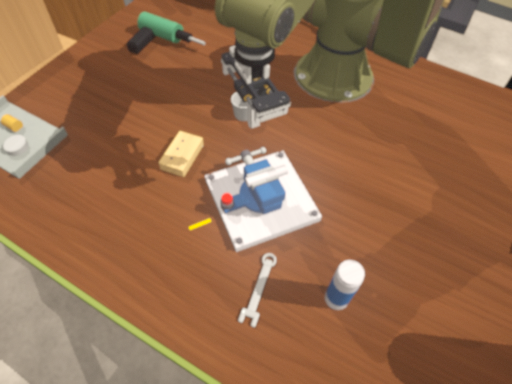

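```bash
python3 - <<'E'
from h import *
c=get_calibration('scene')
for z in (66,70,86): print(z,proj(c,[610,-17,z]))
c=get_calibration('top');print(pt(c,267.5,196.2,20))
E
python3 -c "
from cell import *
print(sign_off())"
```

```text
66 [226.27747549 196.58871628]
70 [226.20186114 195.6414737 ]
86 [225.8940603  191.78289355]
[609.83323828 -19.0077494   20.        ]
the job is handed in; nothing more can be done
None
```

I swung the vise about 1 rad clockwise by gripping the pin's red head, then felt for the hole with the pin pressed lightly on the plate. It dropped in at about (610, -17) mm. I drove the pin about 14 mm down while still gripping it, let go, and pushed it the rest of the way with the shut fingertips. The job is handed in at about 14.5 s on the robot's clock.

**Pin home:** the push stopped solidly at 66.0 mm above the bench with 21 N, which is the height given for a fully home pin. In the last scene picture the head sits on the boss at pixel (227, 198). I expected (226, 197) for home and row 192 for raised, so the check fits.

**Vise and hole:** by the camera measurements the pin's direction is within about 0.05 rad of the yellow mark. The cameras' hole estimates differed by 2–3 mm. The feel settled the exact place.

**Everything else:** the spanner, can and block look unmoved in the scene pictures. The cup shows only in part in the last pictures, so I did not check it closely, but the hand worked well away from it. The arm is clear of everything, with the wrist force near zero. No check failed.

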